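# Set out the hood for seeding cells

### The job

Set out the hood for seeding cells, taking the tip box's long side that faces the robot as the front: stand the culture flask midway between the centres of the tip box and the burner with its broad faces parallel to the box's long sides, and the amber bottle straight behind the middle of the tip box, 10 cm from centre to centre. Put the large dish straight in front of the flask's broad face, on the robot's side, 9 cm from centre to centre, and the small dish centred on top of it. Keep flask and bottle upright, set things down rather than drop them, and leave the white sample pot where it stands.

Things in the scene. Friction and masses are not known exactly. Their poses are not given: they have to be found in the camera images.
- tip_box: Pipette tip box, fixed: white tray with a blue top plate full of pale upright tips, 80 mm deep (its x) by 120 mm long (its y), 66 mm high. Origin: centre of its underside; x points squarely out of its back long side, away from the robot; y along its length; it may be turned up to 7 degrees. It stands left or right of the burner, about 32 cm from it; its y axis runs along the line between the two.
- burner: Gas burner, fixed: brushed metal dome, 100 mm across and 48 mm high, with a dark nozzle 28 mm across up to 78 mm, a short brass stub at the side of the dome. Origin: centre of its underside, under the nozzle. Unlit and cold.
- flask: Upright culture flask, frosted clear plastic, about 70 g, loose: flat body 28 mm thick (its x) by 52 mm wide (its y), straight up to 62 mm, then a shoulder and neck and a round blue cap 27 mm across, top at 85 mm. Broad faces look along its +x and -x (the two are alike). Origin: centre of its underside; z up.
- bottle: Round amber bottle with a paper band and a blue cap, about 160 g, loose: 52 mm across up to 68 mm, then a shoulder; cap 33 mm across, top at 100 mm. Origin: centre of its underside; z up.
- large_dish: Closed round culture dish, frosted clear plastic, 54 mm across, 16 mm high, flat top, about 30 g, loose. Origin: centre of its underside; z up.
- small_dish: Closed round culture dish, frosted clear plastic, 35 mm across, 12 mm high, flat top, about 15 g, loose. Origin: centre of its underside; z up.
- pot: White plastic sample pot with a screw lid, 36 mm across, 43 mm high, loose; not part of the job, to be left where it stands. Origin: centre of its underside; z up.

How it is judged (in metres and radians):
At the end, for the whole second after the job is handed in: Flask 15 mm off the line at most, under 177 mm from box and burner, parallel within 0.17 rad; bottle 100 mm behind the box, dish 90 mm before the flask, each within 15 mm both ways; small dish flat on the large one, 10 mm off at most; all upright on the worktop, released, at rest (angle between the x axis of flask and the x axis of tip_box, either way round below 0.17 rad and x of flask in the frame of tip_box between -0.015 and 0.015 m and horizontal distance between flask and tip_box below 0.177 m and horizontal distance between flask and burner below 0.177 m and x of bottle in the frame of tip_box between 0.085 and 0.115 m and y of bottle in the frame of tip_box between -0.015 and 0.015 m and y of large_dish in the frame of flask between -0.015 and 0.015 m and (x of large_dish in the frame of flask between -0.105 and -0.075 m or x of large_dish in the frame of flask between 0.075 and 0.105 m) and x of large_dish in the frame of tip_box below -0.05 m and horizontal distance between small_dish and large_dish below 0.01 m and z of small_dish in the frame of large_dish between 0.013 and 0.019 m and height (world z) of each of flask, bottle, large_dish below 0.004 m and angle between each of flask, bottle, large_dish, small_dish's own z axis and vertical below 0.1 rad and linear speed of each of flask, bottle, large_dish, small_dish below 0.02 m/s and angular speed of each of flask, bottle, large_dish, small_dish below 0.2 rad/s); the robot touches nothing.
It fails at once if the flask tips over (leans more than 30 degrees) (angle between flask's own z axis and vertical above 0.52 rad).
It fails at once if the bottle tips over (leans more than 30 degrees) (angle between bottle's own z axis and vertical above 0.52 rad).
It fails at once if the sample pot is pushed more than 25 mm or tipped over (distance of pot from where it was at the start of the episode above 0.025 m or angle between pot's own z axis and vertical above 0.52 rad).
It fails at once if one of the four is dropped (falls faster than 0.8 m/s, out of the fingers) ((linear speed of flask above 0.8 m/s and contact force between the fingers and flask below 0.05 N) or (linear speed of bottle above 0.8 m/s and contact force between the fingers and bottle below 0.05 N) or (linear speed of large_dish above 0.8 m/s and contact force between the fingers and large_dish below 0.05 N) or (linear speed of small_dish above 0.8 m/s and contact force between the fingers and small_dish below 0.05 N)).
It also fails if it takes over 106 s, if anything falls off the work surface, if the arm or the gripper's body presses on something with over 40 N, if the wrist force passes 120 N, or if a joint passes its speed limit or range.

### The arm

A 6-joint arm with a two-finger parallel gripper is mounted at the origin on the work surface. World frame = base frame: x ahead of the robot, y to its left, z up, the work surface at z = 0. Lengths are in m, angles in degrees, forces in N, time in s.
With the tool pointing down it reaches from about 0.25 to 0.725 m from the base axis. Payload 9.7 kg.
Tool frame: the origin (TCP) lies midway between the tips of the shut fingers; the grasp point (between the pads) lies behind it (bot.pinch_z is the z of the grasp point in the tool frame, in m); z points along the fingers, y is the direction in which the jaws open and shut (so a half turn about z gives the same grasp; the last joint's range is limited). The gripper opens to 85 mm and grips with 20 to 120 N. Pads are 22 mm wide; open, the fingers measure 114 mm over their backs; the gripper's body (76 mm by 85 mm) begins 54 mm behind the grasp point. The pads swing forward as they close: fully open they stand 13 mm farther back than shut.
Start: joints at [72.479, 4.979, 10.078, 95.1, 0, 90], TCP at [0.166, 0.524, 0.231] pointing down, gripper open.
Joint ranges: [-179.16, 179.16], [-48.56, 103.87], [-65.8, 70.77], [-126.05, 130.52], [-82.76, 87.17], [-180, 180]. Speed limits (degrees/s): [127.2, 127.2, 147.25, 180, 180, 180].

### API

Orientations are given as [roll, pitch, yaw] about the fixed x, y, z axes, in that order (R = Rz(yaw) Ry(pitch) Rx(roll)).
In Python, from workcell import monitor, vision, ticket, bot gives the robot as it stands.
- The arm moves only by the tool carry_out, never from a script. Its argument "increments" is one flat list of numbers, 7 for each row, row after row: the turn, a rotation vector about the tool's x, y, z each as a share of 45 degrees, from -1 to 1, then the shift along the tool's x, y, z each as a share of 200 mm, from -1 to 1, then the opening, from 0 (shut) to 1 (fully open). A call has 1 to 8 rows; each row shifts and turns the commanded pose from where the row before left it, along the tool's axes as they then stand; what a row does not reach is not made up. A row lasts 1/12 s, in which the tool goes at most 41.7 mm and 7.16 degrees, less where a joint would pass 70% of its speed; a pose out of reach is approached as far as the arm can. A call with a number of a shift or a turn outside -1 to 1 is refused whole. A call with a gripper value outside its range is refused whole. The fingers move at their own pace and stop on an object; "squeeze" is the grip in N (left out, the last holds). Time passes only in rows, so rows that do not move let the fingers close. It gives the time, the measured TCP pose, the force and the opening at its end, in the units of the state.
- monitor.get_obs(): the state, without advancing time (a new reading comes with each control period).
- vision.camera(name): name is "side" or "top" or "wrist"; returns a dict with "pixels" (400x640x3 uint8, red, green, blue), "depth" (400x640 float32, m along the optical axis (not along the pixel's ray), 0 where there is no reading), "mtx" (3x3 intrinsics, pixels), "position" and "rotation" of the camera in the world. Camera axes: x right, y down, z forward; pixel columns grow to the right and rows downward; lengths in m; the calibration is good to about 2 mm. A picture is of the moment at which its call begins.
- ticket.job_done(): hands the job in, once; it reports no verdict.
Trained networks look in a picture, given as the dict that the camera call returned (one of the last four; its "shot" number tells which), for a name from the list of things; names that differ only in an ending like _2 or _b are one class to them, and where a whole thing is asked for, a point or a joint stands for the part that bears it (a point fixed in the world has none). Each returns a list of dicts, best first, with "confidence" (0 to 1); they miss things now and then, are a little off and sometimes report something else, mostly with a low value. They report only what shows in the picture. A call takes as long as a camera call.
- vision.look_for(picture, label): "point" ([x, y, z] in m, in world coordinates, good to about 4 mm: the middle of the surface that is visible of it).
- vision.outline_of(picture, label): "region" (400x640 bool, what is visible of it).
The state is a dict: "time": time; "q": joint angles; "qd": joint speeds; "joint_efforts": joint torques, N m; "ee_pos": TCP position; "tcp_rot": TCP orientation; "wrist_force": force on the tool from outside, world axes, zero at the start; "torque": the same for the moment, N m; "opening": finger opening in m.
Only numpy, scipy, OpenCV 4.12 (cv2) and the standard library are available. Lean on these libraries where they do the work, as an engineer would, in place of code of your own. Each camera call takes 0.05 s, during which the arm holds its last target. There are 200 camera calls.

## Working session

There is one attempt and no reset: what is moved stays moved. The work goes in short steps, Python scripts to look and compute and a tool call to move; the robot and the scene stay as the last step left them, time stands still between calls to the robot, and variables do not carry over. Pictures are saved under pics/ and viewed, about 12 in all and at most 16, crops included, and the job is handed in when it is done.

Besides the shell and the picture viewer there is one more tool, called after "Emit:" as a command line: name --argument value ..., lists and objects as JSON in quotes. carry_out: Moves the arm, as the interface text tells. Its arguments: {"type":"object","properties":{"increments":{"type":"array"},"squeeze":{"type":"number"}},"required":["increments"]}

```bash
mkdir -p pics; ls; cat > h.py <<'E'
import numpy as np, cv2
from workcell import monitor, vision, ticket, bot
def save(p,n): cv2.imwrite(f'pics/{n}.png',cv2.cvtColor(p['pixels'],cv2.COLOR_RGB2BGR))
def cloud(p,m):
    v,u=np.nonzero(m&(p['depth']>0)); d=p['depth'][v,u]; K=np.array(p['mtx'])
    c=np.stack([(u-K[0,2])/K[0,0]*d,(v-K[1,2])/K[1,1]*d,d],1)
    return c@np.array(p['rotation']).T+np.array(p['position'])
E
python3 - <<'E'
from h import *
o=monitor.get_obs(); print(o, bot.pinch_z)
for n in ('top','side'):
    p=vision.camera(n); save(p,n+'0'); print(n,p['position'],p['rotation'],p['mtx'][0])
    for l in 'tip_box burner flask bottle large_dish small_dish pot'.split():
        print(l,[(np.round(r['point'],3).tolist(),round(r['confidence'],2)) for r in vision.look_for(p,l)])
E
```

```text
pics
{'time': 0.0, 'q': array([7.24782604e+01, 5.01120091e+00, 1.00337211e+01, 9.50991382e+01,
       4.59711486e-04, 9.00016005e+01]), 'qd': array([ 0.0087868 ,  0.02146876,  0.05159672,  0.13208933,  0.02048933,
       -0.00910902]), 'joint_efforts': array([-2.25040960e-03, -5.20388961e+01,  4.64801967e+01,  1.63585012e-02,
       -8.13389624e-05,  1.46533718e-06]), 'ee_pos': array([0.1655156 , 0.52426232, 0.23057553]), 'tcp_rot': array([-1.79923382e+02, -4.57570767e-04,  1.62476659e+02]), 'wrist_force': array([0.58641436, 0.51702314, 0.39398673]), 'torque': array([ 0.04986174,  0.01819621, -0.00464332]), 'opening': 0.08532929187252786} -0.0187
top [ 0.37009065 -0.01265714  0.95555704] [-168.82711552    0.33392871  -90.51183969] [428.17458285   0.         314.22092401]
tip_box [([0.548, 0.138, 0.055], 0.94)]
burner [([0.538, -0.169, 0.039], 0.78), ([0.594, -0.35, 0.011], 0.51)]
flask [([0.686, 0.012, 0.061], 0.9)]
bottle [([0.456, -0.351, 0.072], 0.84)]
large_dish [([0.461, 0.359, 0.015], 0.62)]
small_dish [([0.593, -0.352, 0.015], 0.5)]
pot [([0.601, 0.33, 0.043], 0.67)]
side [-0.01545521 -0.67609397  0.56923011] [-119.87213108    1.19418908  -41.97035627] [462.60753044   0.         315.32643193]
tip_box [([0.53, 0.118, 0.048], 0.95)]
burner [([0.523, -0.195, 0.031], 0.57)]
flask [([0.684, 0.001, 0.05], 0.89)]
bottle [([0.441, -0.373, 0.063], 0.58)]
large_dish [([0.456, 0.352, 0.011], 0.68)]
small_dish [([0.588, -0.352, 0.014], 0.72)]
pot [([0.592, 0.321, 0.032], 0.61)]
```

```bash
cat > h.py <<'E'
import numpy as np, cv2
from scipy.spatial.transform import Rotation as Ro
from workcell import monitor, vision, ticket, bot
def save(p,n): cv2.imwrite(f'pics/{n}.png',cv2.cvtColor(p['pixels'],cv2.COLOR_RGB2BGR))
def cloud(p,m):
    v,u=np.nonzero(m&(p['depth']>0)); d=p['depth'][v,u]; K=np.array(p['mtx'])
    c=np.stack([(u-K[0,2])/K[0,0]*d,(v-K[1,2])/K[1,1]*d,d],1)
    return Ro.from_euler('xyz',p['rotation'],degrees=True).apply(c)+np.array(p['position'])
def rect(c): return cv2.minAreaRect(c[:,:2].astype(np.float32))
def seg(p,l,lo,hi):
    r=vision.outline_of(p,l)
    c=cloud(p,r[0]['region']); s=c[(c[:,2]>lo)&(c[:,2]<hi)]
    return r[0]['confidence'],c,s
E
python3 - <<'E'
from h import *
p=vision.camera('top'); save(p,'top1')
R={'tip_box':(.04,.08),'burner':(.06,.09),'flask':(.075,.095),'bottle':(.09,.11),'large_dish':(.01,.02),'small_dish':(.006,.02),'pot':(.035,.05)}
for l,(lo,hi) in R.items():
    cf,c,s=seg(p,l,lo,hi)
    if len(s)<5: print(l,cf,'few',np.percentile(c,[5,50,95],axis=0).round(3).tolist()); continue
    (x,y),(w,h),a=rect(s)
    print(l,round(cf,2),len(s),'rect',round(x,4),round(y,4),round(w,3),round(h,3),round(a,1),'mean',s.mean(0).round(4),'zmax',np.percentile(c[:,2],98).round(3))
    if l=='flask':
        print(' body',rect(c[(c[:,2]>.02)]))
E
```

```text
tip_box 0.95 2039 rect 0.5519 0.1456 0.121 0.08 89.0 mean [0.5489 0.1427 0.0584] zmax 0.069
burner 0.77 161 rect 0.5445 -0.1823 0.027 0.027 19.6 mean [ 0.5435 -0.1813  0.0778] zmax 0.081
flask 0.83 128 rect 0.6956 0.0125 0.024 0.026 88.9 mean [0.6943 0.0128 0.0853] zmax 0.088
 body ((0.6950891613960266, 0.012564945966005325), (0.052121713757514954, 0.027640467509627342), 37.185516357421875)
bottle 0.7 237 rect 0.4569 -0.3611 0.032 0.031 45.2 mean [ 0.4567 -0.3601  0.1001] zmax 0.103
large_dish 0.7 473 rect 0.4604 0.3603 0.053 0.052 78.3 mean [0.4602 0.3598 0.0165] zmax 0.02
small_dish 0.52 179 rect 0.5932 -0.353 0.031 0.033 45.6 mean [ 0.5922 -0.3525  0.0133] zmax 0.016
pot 0.84 217 rect 0.5997 0.3314 0.035 0.034 56.6 mean [0.5996 0.331  0.043 ] zmax 0.046
```

View pics/top0.png

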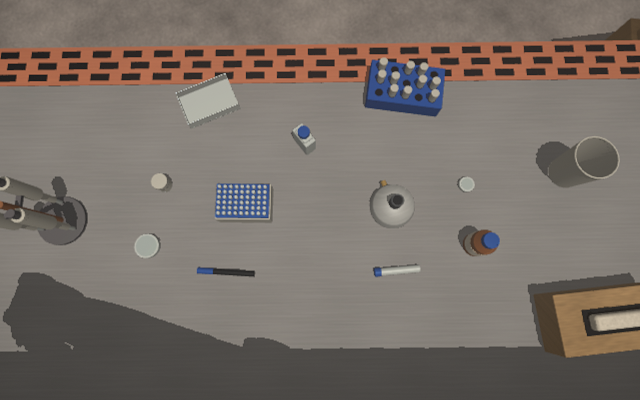

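The top view shows the tip box at (243,201) px, burner (392,205), flask (304,137), bottle (483,242), large dish (147,246), small dish (467,184) and pot (160,181). The fits agree with this. I'll write a row planner and then go to the flask.

```bash
cat >> h.py <<'E'
def plan(*wps):
    """wps: (x,y,z,psi,opening[,maxstep mm]) tool down; prints rows per call from the measured pose"""
    o=monitor.get_obs(); P=np.array(o['ee_pos']); psi=o['tcp_rot'][2]; rows=[]
    print('from',P.round(4),round(psi,2),'t',round(o['time'],2))
    for w in wps:
        T=np.array(w[:3]); st=(w[5] if len(w)>5 else 40)/1000
        dp=(w[3]-psi+180)%360-180
        n=int(max(1,np.ceil(np.linalg.norm(T-P)/st-.01),np.ceil(abs(dp)/7.05)))
        d=(T-P)/n
        for i in range(n):
            a=np.radians(psi); s=[d[0]*np.cos(a)+d[1]*np.sin(a),d[0]*np.sin(a)-d[1]*np.cos(a),-d[2]]
            rows.append([0,0,round(-dp/n/45,3)]+[round(v/.2,3) for v in s]+[w[4]]); psi+=dp/n
        P=T
    for i in range(0,len(rows),8): print(str([x for r in rows[i:i+8] for x in r]).replace('0.0,','0,').replace(' ',''))
E
python3 - <<'E'
from h import *
plan((.695,.0125,.16,37.2,1))
E
```

```text
from [0.1656 0.5245 0.2313] 162.48 t 1.2
[0,0,np.float64(0.147),np.float64(-0.173),np.float64(-0.087),np.float64(0.019),1,0,0,np.float64(0.147),np.float64(-0.182),np.float64(-0.066),np.float64(0.019),1,0,0,np.float64(0.147),np.float64(-0.189),np.float64(-0.045),np.float64(0.019),1,0,0,np.float64(0.147),np.float64(-0.192),np.float64(-0.023),np.float64(0.019),1,0,0,np.float64(0.147),np.float64(-0.194),np.float64(-0.0),np.float64(0.019),1,0,0,np.float64(0.147),np.float64(-0.193),np.float64(0.022),np.float64(0.019),1,0,0,np.float64(0.147),np.float64(-0.189),np.float64(0.044),np.float64(0.019),1,0,0,np.float64(0.147),np.float64(-0.183),np.float64(0.065),np.float64(0.019),1]
[0,0,np.float64(0.147),np.float64(-0.174),np.float64(0.086),np.float64(0.019),1,0,0,np.float64(0.147),np.float64(-0.163),np.float64(0.105),np.float64(0.019),1,0,0,np.float64(0.147),np.float64(-0.15),np.float64(0.123),np.float64(0.019),1,0,0,np.float64(0.147),np.float64(-0.135),np.float64(0.139),np.float64(0.019),1,0,0,np.float64(0.147),np.float64(-0.118),np.float64(0.154),np.float64(0.019),1,0,0,np.float64(0.147),np.float64(-0.099),np.float64(0.166),np.float64(0.019),1,0,0,np.float64(0.147),np.float64(-0.079),np.float64(0.177),np.float64(0.019),1,0,0,np.float64(0.147),np.float64(-0.059),np.float64(0.185),np.float64(0.019),1]
[0,0,np.float64(0.147),np.float64(-0.037),np.float64(0.19),np.float64(0.019),1,0,0,np.float64(0.147),np.float64(-0.015),np.float64(0.193),np.float64(0.019),1,0,0,np.float64(0.147),np.float64(0.007),np.float64(0.194),np.float64(0.019),1]
```

Emit:
carry_out --increments '[0,0,0.147,-0.173,-0.087,0.019,1,0,0,0.147,-0.182,-0.066,0.019,1,0,0,0.147,-0.189,-0.045,0.019,1,0,0,0.147,-0.192,-0.023,0.019,1,0,0,0.147,-0.194,0,0.019,1,0,0,0.147,-0.193,0.022,0.019,1,0,0,0.147,-0.189,0.044,0.019,1,0,0,0.147,-0.183,0.065,0.019,1]'

```text
time: 1.87
ee_pos: [0.3893, 0.3069, 0.2009]
tcp_rot: [180.0, -0.0, 109.2]
wrist_force: [-0.3, 1.3, 0.7]
opening: 0.0855
```

Emit:
carry_out --increments '[0,0,0.147,-0.174,0.086,0.019,1,0,0,0.147,-0.163,0.105,0.019,1,0,0,0.147,-0.15,0.123,0.019,1,0,0,0.147,-0.135,0.139,0.019,1,0,0,0.147,-0.118,0.154,0.019,1,0,0,0.147,-0.099,0.166,0.019,1,0,0,0.147,-0.079,0.177,0.019,1]'

```text
time: 2.45
ee_pos: [0.5837, 0.1172, 0.1742]
tcp_rot: [180.0, -0.0, 62.9]
wrist_force: [0.3, 0.5, -0.6]
opening: 0.085
```

```bash
sed -i 's/round(v\/.2,3)/round(float(v)\/.2,3)/; s/round(-dp\/n\/45,3)/round(float(-dp\/n\/45),3)/' h.py
python3 - <<'E'
from h import *
p=vision.camera('wrist'); save(p,'w0'); print(p['position'],p['rotation'])
for l in ('flask','tip_box','burner'):
    print(l,[(np.round(r['point'],3).tolist(),round(r['confidence'],2)) for r in vision.look_for(p,l)])
cf,c,s=seg(p,'flask',.02,.06); print(cf,rect(c[c[:,2]>.02]),len(s)); s=c[c[:,2]>.078]; print('cap',rect(s))
plan((.695,.0125,.16,37.2,1))
E
```

```text
[0.62136442 0.19166717 0.31546301] [ 1.61209721e+02  7.94274877e-02 -2.70919840e+01]
flask [([0.69, 0.023, 0.061], 0.86)]
tip_box [([0.562, 0.154, 0.057], 0.75)]
burner [([0.558, -0.134, 0.017], 0.59)]
0.8 ((0.695179283618927, 0.015521582216024399), (0.05183795467019081, 0.02869039587676525), 37.716514587402344) 1586
cap ((0.6952065825462341, 0.015241604298353195), (0.02602822333574295, 0.026584813371300697), 41.74702072143555)
from [0.5823 0.119  0.1741] 63.29 t 2.7
[0,0,0.145,-0.056,0.186,0.018,1,0,0,0.145,-0.034,0.191,0.018,1,0,0,0.145,-0.012,0.193,0.018,1,0,0,0.145,0.01,0.194,0.018,1]
```

Emit:
carry_out --increments '[0,0,0.145,-0.056,0.184,0.018,1,0,0,0.145,-0.034,0.189,0.018,1,0,0,0.145,-0.012,0.191,0.018,1,0,0,0.145,0.01,0.192,0.018,1,0,0,0,0,0,0,1]'

```text
time: 3.12
ee_pos: [0.6963, 0.0104, 0.1568]
tcp_rot: [-180.0, 0.1, 36.7]
wrist_force: [0.7, 0.1, -0.7]
opening: 0.0853
```

```bash
python3 - <<'E'
from h import *
plan((.695,.0143,.10,37.5,1),(.695,.0143,.03,37.5,1,20))
E
```

```text
from [0.6963 0.0104 0.1568] 36.71 t 3.12
[0,0,-0.009,0.003,-0.01,0.142,1,0,0,-0.009,0.003,-0.01,0.142,1,0,0,-0,0,0,0.088,1,0,0,-0,0,0,0.088,1,0,0,-0,0,0,0.088,1,0,0,-0,0,0,0.088,1]
```

Emit:
carry_out --increments '[0,0,-0.009,0.003,-0.01,0.142,1,0,0,-0.009,0.003,-0.01,0.142,1,0,0,0,0,0,0.088,1,0,0,0,0,0,0.088,1,0,0,0,0,0,0.088,1,0,0,0,0,0,0.088,1,0,0,0,0,0,0,1]' --squeeze 25

```text
time: 3.7
ee_pos: [0.6901, 0.0188, 0.0293]
tcp_rot: [-179.8, 0.2, 38.1]
wrist_force: [-0.9, 0.0, -1.1]
opening: 0.0855
```

Emit:
carry_out --increments '[0,0,0,0,0,0,0.2,0,0,0,0,0,0,0.2,0,0,0,0,0,0,0.2,0,0,0,0,0,0,0.2,0,0,0,0,0,0,0.2,0,0,0,0,0,0,0.2,0,0,0,0,0,0,0.2,0,0,0,0,0,0,0.2]'

```text
time: 4.37
ee_pos: [0.6931, 0.0172, 0.034]
tcp_rot: [179.9, -0.1, 38.0]
wrist_force: [-0.4, 0.8, 6.0]
opening: 0.028
```

```bash
python3 - <<'E'
from h import *
print(monitor.get_obs()['opening'])
p=vision.camera('side'); save(p,'s1')
plan((.695,.0143,.06,37.5,.2,15),(.548,-.0184,.085,88.7,.2,30))
E
```

```text
0.027954041960557077
from [0.6931 0.0172 0.034 ] 37.96 t 4.42
[0,0,0.005,-0.001,0.009,-0.065,0.2,0,0,0.005,-0.001,0.009,-0.065,0.2,0,0,-0.142,-0.085,-0.04,-0.016,0.2,0,0,-0.142,-0.08,-0.049,-0.016,0.2,0,0,-0.142,-0.074,-0.058,-0.016,0.2,0,0,-0.142,-0.068,-0.066,-0.016,0.2,0,0,-0.142,-0.06,-0.073,-0.016,0.2,0,0,-0.142,-0.051,-0.079,-0.016,0.2]
[0,0,-0.142,-0.042,-0.084,-0.016,0.2,0,0,-0.142,-0.033,-0.088,-0.016,0.2]
```

View pics/s1.png

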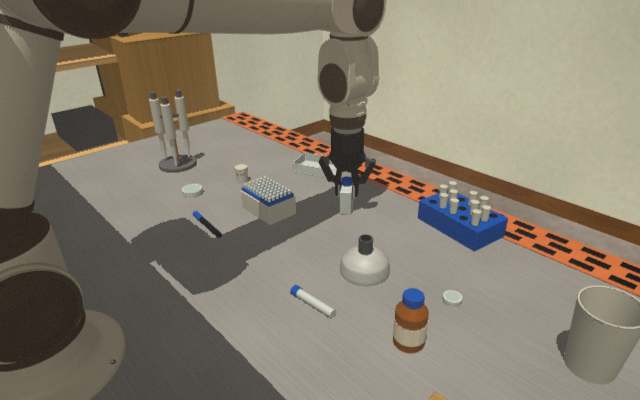

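Fingers hold the flask at (347,195) px with a 28 mm opening. Next I carry it over.

Emit:
carry_out --increments '[0,0,0.005,-0.001,0,-0.065,0.2,0,0,0.005,-0.001,0,-0.065,0.2,0,0,-0.142,-0.085,-0.04,-0.016,0.2,0,0,-0.142,-0.08,-0.049,-0.016,0.2,0,0,-0.142,-0.074,-0.058,-0.016,0.2,0,0,-0.142,-0.068,-0.066,-0.016,0.2,0,0,-0.142,-0.06,-0.073,-0.016,0.2,0,0,-0.142,-0.051,-0.079,-0.016,0.2]'

```text
time: 5.08
ee_pos: [0.5812, -0.0076, 0.0794]
tcp_rot: [179.9, -0.0, 76.2]
wrist_force: [0.0, -0.1, -0.3]
opening: 0.0278
```

Emit:
carry_out --increments '[0,0,-0.142,-0.042,-0.084,-0.016,0.2,0,0,-0.142,-0.033,-0.088,-0.016,0.2,0,0,0,0,0,0,0.2,0,0,0,0,0,0,0.2]'

```text
time: 5.42
ee_pos: [0.5455, -0.0157, 0.0861]
tcp_rot: [179.9, -0.0, 88.5]
wrist_force: [-0.4, 0.8, -1.5]
opening: 0.0277
```

```bash
python3 - <<'E'
from h import *
o=monitor.get_obs(); print(o['ee_pos'],o['tcp_rot'],o['wrist_force'],o['opening'])
p=vision.camera('top'); save(p,'t2'); 
for l,lo,hi in (('tip_box',.04,.08),('burner',.06,.09)):
    cf,c,s=seg(p,l,lo,hi); print(l,cf,rect(s))
p=vision.camera('wrist');save(p,'w2')
try:
    cf,c,s=seg(p,'flask',.02,.2); print(cf,rect(s),np.percentile(s,[2,50,98],axis=0))
except Exception as e: print(e)
plan((.548,-.0184,.034,88.7,.2,12))
E
```

```text
[ 0.54545718 -0.01572971  0.08611385] [ 1.79857724e+02 -3.80659870e-04  8.85039730e+01] [-0.39656196  0.78451947 -1.5133688 ] 0.027667265319166464Traceback (most recent call last):
  File "<stdin>", line 5, in <module>
  File "h.py", line 12, in seg
    c=cloud(p,r[0]['region']); s=c[(c[:,2]>lo)&(c[:,2]<hi)]
              ~^^^
IndexError: list index out of range
```

```bash
python3 - <<'E'
from h import *
p=vision.camera('wrist');save(p,'w2')
plan((.548,-.0184,.034,88.7,.2,11))
E
```

```text
from [ 0.5459 -0.0154  0.0847] 88.53 t 5.57
[0,0,-0.001,-0.003,0.002,0.051,0.2,0,0,-0.001,-0.003,0.002,0.051,0.2,0,0,-0.001,-0.003,0.002,0.051,0.2,0,0,-0.001,-0.003,0.002,0.051,0.2,0,0,-0.001,-0.003,0.002,0.051,0.2]
```

View pics/w2.png

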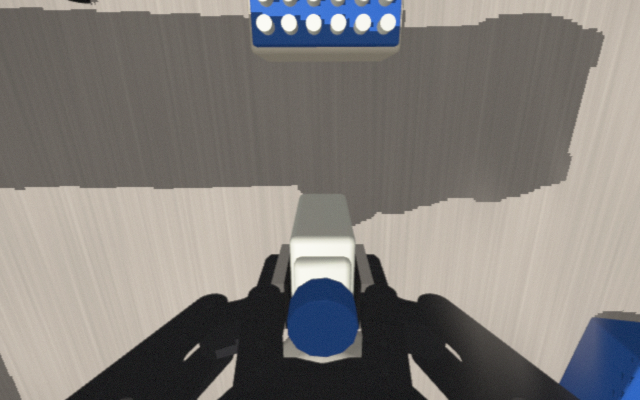

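The wrist view shows the flask gripped squarely with its cap at (322,317). The box edge is level and centred near u=326, so the two are aligned. I'm lowering it now.

Emit:
carry_out --increments '[0,0,0,-0.003,0.002,0.051,0.2,0,0,0,-0.003,0.002,0.051,0.2,0,0,0,-0.003,0.002,0.051,0.2,0,0,0,-0.003,0.002,0.051,0.2,0,0,0,-0.003,0.002,0.03,0.2,0,0,0,0,0,0.01,0.2,0,0,0,0,0,0,0.2,0,0,0,0,0,0,0.2]'

```text
time: 6.23
ee_pos: [0.547, -0.0186, 0.0352]
tcp_rot: [-180.0, -0.0, 88.6]
wrist_force: [0.8, -0.3, -0.6]
opening: 0.0272
```

```bash
python3 - <<'E'
from h import *
o=monitor.get_obs(); print(o['ee_pos'],o['tcp_rot'],o['wrist_force'],o['opening'])
p=vision.camera('side')
cf,c,s=seg(p,'flask',-.02,.1); print(cf,np.percentile(c,[1,2,5,98],axis=0).round(4))
E
```

```text
[ 0.54699038 -0.01858155  0.03516449] [-1.79979326e+02 -5.98872067e-04  8.86301693e+01] [ 0.8310221  -0.34479325 -0.55659957] 0.027245118190839385
0.71 [[ 5.322e-01 -4.650e-02  5.500e-03]
 [ 5.328e-01 -4.630e-02  6.000e-03]
 [ 5.333e-01 -4.570e-02  8.200e-03]
 [ 5.598e-01  3.000e-04  8.730e-02]]
```

Emit:
carry_out --increments '[0,0,0,0,0,0.005,0.2,0,0,0,0,0,0.005,0.2,0,0,0,0,0,0.005,0.2,0,0,0,0,0,0,0.2,0,0,0,0,0,0,0.2]'

```text
time: 6.75
ee_pos: [0.5473, -0.0186, 0.034]
tcp_rot: [179.9, 0.0, 88.6]
wrist_force: [-4.2, 0.0, 10.6]
opening: 0.0277
```

Emit:
carry_out --increments '[0,0,0,0,0,0,0.45,0,0,0,0,0,0,0.6,0,0,0,0,0,0,0.8,0,0,0,0,0,0,0.8,0,0,0,0,0,0,0.8,0,0,0,0,0,-0.06,0.8,0,0,0,0,0,-0.12,1,0,0,0,0,0,-0.19,1]'

```text
time: 7.42
ee_pos: [0.5452, -0.0185, 0.1049]
tcp_rot: [-179.7, -0.0, 88.6]
wrist_force: [1.0, 0.7, -0.2]
opening: 0.085
```

```bash
python3 - <<'E'
from h import *
plan((.56,-.05,.17,88.7,1),(.457,-.3605,.15,45,1))
E
```

```text
from [ 0.5452 -0.0185  0.1049] 88.64 t 7.42
[0,0,-0.001,-0.078,0.039,-0.163,1,0,0,-0.001,-0.078,0.039,-0.163,1,0,0,0.108,-0.174,-0.053,0.011,1,0,0,0.108,-0.178,-0.038,0.011,1,0,0,0.108,-0.18,-0.023,0.011,1,0,0,0.108,-0.182,-0.008,0.011,1,0,0,0.108,-0.182,0.008,0.011,1,0,0,0.108,-0.18,0.023,0.011,1]
[0,0,0.108,-0.178,0.038,0.011,1,0,0,0.108,-0.174,0.053,0.011,1,0,0,0.108,-0.169,0.067,0.011,1]
```

Emit:
carry_out --increments '[0,0,0,-0.078,0.039,-0.163,1,0,0,0,-0.078,0.039,-0.163,1,0,0,0.108,-0.174,-0.053,0.011,1,0,0,0.108,-0.178,-0.038,0.011,1,0,0,0.108,-0.18,-0.023,0.011,1,0,0,0.108,-0.182,-0.008,0.011,1,0,0,0.108,-0.182,0.008,0.011,1,0,0,0.108,-0.18,0.023,0.011,1]'

```text
time: 8.08
ee_pos: [0.4925, -0.2588, 0.1595]
tcp_rot: [179.9, -0.0, 59.2]
wrist_force: [0.5, -0.1, -0.7]
opening: 0.0856
```

```bash
python3 - <<'E'
from h import *
p=vision.camera('wrist'); save(p,'w3')
for l,lo,hi in (('bottle',.085,.12),('small_dish',.006,.02)):
    for r in vision.outline_of(p,l)[:2]:
        c=cloud(p,r['region']); s=c[(c[:,2]>lo)&(c[:,2]<hi)]; print(l,r['confidence'],len(s),rect(s) if len(s) else c.mean(0))
p=vision.camera('top')
for l,lo,hi in (('tip_box',.055,.08),('burner',.065,.09),('flask',.075,.095)):
    for r in vision.outline_of(p,l)[:1]:
        c=cloud(p,r['region']); s=c[(c[:,2]>lo)&(c[:,2]<hi)]; print(l,r['confidence'],len(s),rect(s) if len(s) else c.mean(0), rect(c[c[:,2]>.01]))
plan((.457,-.3605,.15,45,1))
print(monitor.get_obs()['q'])
E
```

```text
bottle 0.91 1366 ((0.4567495286464691, -0.359549880027771), (0.031911540776491165, 0.03236808627843857), 12.570638656616211)
small_dish 0.62 866 ((0.5922392010688782, -0.35096120834350586), (0.03235497698187828, 0.03379419073462486), 18.037256240844727)
tip_box 0.98 1639 ((0.552001416683197, 0.14516212046146393), (0.11402145028114319, 0.07443428784608841), 88.9161605834961) ((0.5518385767936707, 0.1453930139541626), (0.12089314311742783, 0.08042164146900177), 89.16329193115234)
flask 0.81 132 ((0.5467251539230347, -0.019109655171632767), (0.02439897507429123, 0.024950988590717316), 0.18009719252586365) ((0.5478160977363586, -0.021153070032596588), (0.04727264121174812, 0.029286518692970276), 88.37813568115234)
from [ 0.4937 -0.2564  0.159 ] 59.58 t 8.43
[0,0,0.108,-0.181,0.035,0.015,1,0,0,0.108,-0.177,0.05,0.015,1,0,0,0.108,-0.172,0.065,0.015,1]
[-2.74514142e+01  4.93465983e+00  2.02467138e+00  8.70674537e+01
  1.05616525e-02  9.29700442e+01]
```

Emit:
carry_out --increments '[0,0,0.108,-0.181,0.035,0.015,1,0,0,0.108,-0.177,0.05,0.015,1,0,0,0.108,-0.172,0.065,0.015,1,0,0,0,0,0,0,1,0,0,0,0,0,0,1]'

```text
time: 8.85
ee_pos: [0.4561, -0.3616, 0.1492]
tcp_rot: [-180.0, -0.0, 44.9]
wrist_force: [-0.6, 0.3, 0.4]
opening: 0.085
```

```bash
python3 - <<'E'
from h import *
plan((.4568,-.360,.11,45,1),(.4568,-.360,.038,45,1,20))
E
```

```text
from [ 0.4561 -0.3616  0.1492] 44.87 t 8.85
[0,0,-0.003,0.008,-0.003,0.196,1,0,0,-0,0,0,0.09,1,0,0,-0,0,0,0.09,1,0,0,-0,0,0,0.09,1,0,0,-0,0,0,0.09,1]
```

Emit:
carry_out --increments '[0,0,0,0.008,-0.003,0.16,1,0,0,0,0,0,0.126,1,0,0,0,0,0,0.09,1,0,0,0,0,0,0.09,1,0,0,0,0,0,0.09,1,0,0,0,0,0,0,1]'

```text
time: 9.35
ee_pos: [0.4564, -0.3568, 0.035]
tcp_rot: [-179.7, 0.0, 45.1]
wrist_force: [-0.4, 0.4, -0.4]
opening: 0.0856
```

Emit:
carry_out --increments '[0,0,0,0,0,0,0.45,0,0,0,0,0,0,0.45,0,0,0,0,0,0,0.45,0,0,0,0,0,0,0.45,0,0,0,0,0,0,0.45,0,0,0,0,0,0,0.45]' --squeeze 35

```text
time: 9.85
ee_pos: [0.458, -0.3599, 0.0403]
tcp_rot: [179.9, -0.1, 44.9]
wrist_force: [0.8, 2.8, 7.3]
opening: 0.0509
```

```bash
python3 - <<'E'
from h import *
o=monitor.get_obs(); print(o['ee_pos'],o['wrist_force'],o['opening'],o['torque'])
plan((.457,-.36,.08,45,.45,15),(.40,-.20,.20,45,.45,35),(.40,.14,.20,35,.45),(.652,.1435,.19,25,.45,36))
E
```

```text
[ 0.45797386 -0.35991233  0.04034148] [0.84122146 2.8244463  7.26605792] 0.05089716617480871 [ 0.70418839 -0.05182697 -0.007524  ]
from [ 0.458  -0.3599  0.0403] 44.92 t 9.85
[0,0,-0.001,-0.001,-0.001,-0.066,0.45,0,0,-0.001,-0.001,-0.001,-0.066,0.45,0,0,-0.001,-0.001,-0.001,-0.066,0.45,0,0,0,0.061,-0.128,-0.1,0.45,0,0,0,0.061,-0.128,-0.1,0.45,0,0,0,0.061,-0.128,-0.1,0.45,0,0,0,0.061,-0.128,-0.1,0.45,0,0,0,0.061,-0.128,-0.1,0.45]
[0,0,0,0.061,-0.128,-0.1,0.45,0,0,0.025,0.134,-0.134,-0,0.45,0,0,0.025,0.131,-0.136,-0,0.45,0,0,0.025,0.128,-0.139,-0,0.45,0,0,0.025,0.126,-0.141,-0,0.45,0,0,0.025,0.123,-0.144,-0,0.45,0,0,0.025,0.12,-0.146,-0,0.45,0,0,0.025,0.117,-0.148,-0,0.45]
[0,0,0.025,0.114,-0.15,-0,0.45,0,0,0.025,0.111,-0.153,-0,0.45,0,0,0.032,0.149,0.101,0.007,0.45,0,0,0.032,0.151,0.097,0.007,0.45,0,0,0.032,0.154,0.094,0.007,0.45,0,0,0.032,0.156,0.09,0.007,0.45,0,0,0.032,0.158,0.086,0.007,0.45,0,0,0.032,0.16,0.082,0.007,0.45]
[0,0,0.032,0.162,0.078,0.007,0.45]
```

Emit:
carry_out --increments '[0,0,0,0,0,-0.05,0.4,0,0,0,0,0,-0.066,0.4,0,0,0,0,0,-0.066,0.4,0,0,0,0.061,-0.128,-0.1,0.4,0,0,0,0.061,-0.128,-0.1,0.4,0,0,0,0.061,-0.128,-0.1,0.4,0,0,0,0.061,-0.128,-0.1,0.4,0,0,0,0.061,-0.128,-0.1,0.4]'

```text
time: 10.52
ee_pos: [0.409, -0.225, 0.1765]
tcp_rot: [180.0, -0.0, 44.9]
wrist_force: [0.2, 0.2, -1.2]
opening: 0.0508
```

Emit:
carry_out --increments '[0,0,0,0.061,-0.128,-0.1,0.4,0,0,0.025,0.134,-0.134,0,0.4,0,0,0.025,0.131,-0.136,0,0.4,0,0,0.025,0.128,-0.139,0,0.4,0,0,0.025,0.126,-0.141,0,0.4,0,0,0.025,0.123,-0.144,0,0.4,0,0,0.025,0.12,-0.146,0,0.4,0,0,0.025,0.117,-0.148,0,0.4]'

```text
time: 11.18
ee_pos: [0.4005, 0.0671, 0.1959]
tcp_rot: [179.9, -0.1, 36.9]
wrist_force: [0.3, 0.2, -2.4]
opening: 0.0507
```

Emit:
carry_out --increments '[0,0,0.025,0.114,-0.15,0,0.4,0,0,0.025,0.111,-0.153,0,0.4,0,0,0.032,0.149,0.101,0.007,0.4,0,0,0.032,0.151,0.097,0.007,0.4,0,0,0.032,0.154,0.094,0.007,0.4,0,0,0.032,0.156,0.09,0.007,0.4,0,0,0,0,0,0,0.4,0,0,0,0,0,0,0.4]'

```text
time: 11.85
ee_pos: [0.5461, 0.142, 0.1879]
tcp_rot: [-180.0, 0.2, 29.0]
wrist_force: [0.7, -0.2, -1.7]
opening: 0.0507
```

```bash
python3 - <<'E'
from h import *
p=vision.camera('wrist'); save(p,'w4')
p=vision.camera('side'); save(p,'s4')
plan((.652,.1435,.19,25,.4,34),(.652,.1435,.06,25,.4,25),(.652,.1435,.04,25,.4,7))
E
```

```text
from [0.5448 0.1421 0.1896] 29.01 t 11.95
[0,0,0.022,0.118,0.064,-0.001,0.4,0,0,0.022,0.119,0.061,-0.001,0.4,0,0,0.022,0.12,0.059,-0.001,0.4,0,0,0.022,0.121,0.057,-0.001,0.4,0,0,-0,0,0,0.108,0.4,0,0,-0,0,0,0.108,0.4,0,0,-0,0,0,0.108,0.4,0,0,-0,0,0,0.108,0.4]
[0,0,-0,0,0,0.108,0.4,0,0,-0,0,0,0.108,0.4,0,0,-0,0,0,0.033,0.4,0,0,-0,0,0,0.033,0.4,0,0,-0,0,0,0.033,0.4]
```

View pics/s4.png

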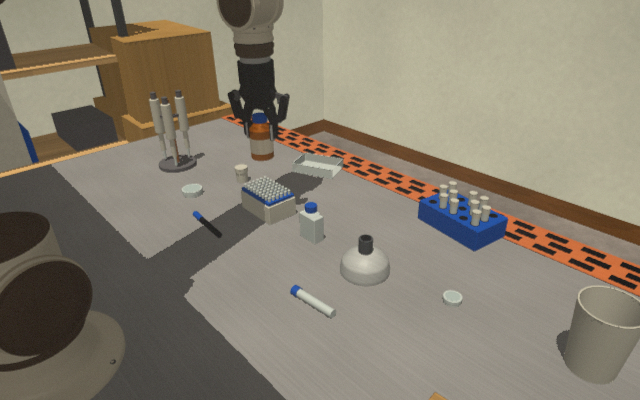

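The side view shows the flask standing midway at (312,225) and the bottle held upright at (262,140) over the box.

Emit:
carry_out --increments '[0,0,0.022,0.118,0.064,0,0.4,0,0,0.022,0.119,0.061,0,0.4,0,0,0.022,0.12,0.059,0,0.4,0,0,0.022,0.121,0.057,0,0.4,0,0,0,0,0,0,0.4,0,0,0,0,0,0,0.4]'

```text
time: 12.45
ee_pos: [0.6522, 0.1436, 0.1893]
tcp_rot: [-180.0, 0.0, 25.0]
wrist_force: [0.5, 1.1, -2.1]
opening: 0.0506
```

```bash
python3 - <<'E'
from h import *
p=vision.camera('top')
for l,lo,hi in (('bottle',.0,.3),('tip_box',.055,.08)):
    for r in vision.outline_of(p,l)[:1]:
        c=cloud(p,r['region']); s=c[(c[:,2]>lo)&(c[:,2]<hi)]; print(l,r['confidence'],len(s),rect(s) if len(s) else c.mean(0))
plan((.652,.1435,.06,25,.4,25),(.652,.1435,.042,25,.4,7))
E
```

```text
bottle 0.51 115 ((0.6455368995666504, 0.11864661425352097), (0.023460721597075462, 0.007512928918004036), 5.627416133880615)
tip_box 0.74 311 ((0.5500513315200806, 0.10189983248710632), (0.0726826936006546, 0.028256913647055626), 0.325540691614151)
from [0.6513 0.1438 0.1906] 25.08 t 12.6
[0,0,0,0,0,0.109,0.4,0,0,0,0,0,0.109,0.4,0,0,0,0,0,0.109,0.4,0,0,0,0,0,0.109,0.4,0,0,0,0,0,0.109,0.4,0,0,0,0,0,0.109,0.4,0,0,-0,0,0,0.03,0.4,0,0,-0,0,0,0.03,0.4]
[0,0,-0,0,0,0.03,0.4]
```

Emit:
carry_out --increments '[0,0,0,0,0,0.109,0.4,0,0,0,0,0,0.109,0.4,0,0,0,0,0,0.109,0.4,0,0,0,0,0,0.109,0.4,0,0,0,0,0,0.109,0.4,0,0,0,0,0,0.109,0.4,0,0,0,0,0,0.03,0.4,0,0,0,0,0,0.03,0.4]'

```text
time: 13.27
ee_pos: [0.6513, 0.1437, 0.0466]
tcp_rot: [-180.0, 0.0, 25.1]
wrist_force: [-0.2, -0.5, -0.7]
opening: 0.0504
```

Emit:
carry_out --increments '[0,0,0,0,0,0.025,0.4,0,0,0,0,0,0.005,0.4,0,0,0,0,0,0,0.4,0,0,0,0,0,0,0.4]'

```text
time: 13.6
ee_pos: [0.6527, 0.1438, 0.0415]
tcp_rot: [180.0, -0.1, 25.1]
wrist_force: [-0.2, -0.0, -2.0]
opening: 0.051
```

Emit:
carry_out --increments '[0,0,0,0,0,0.005,0.4,0,0,0,0,0,0.005,0.4,0,0,0,0,0,0,0.4]'

```text
time: 13.85
ee_pos: [0.653, 0.1439, 0.0404]
tcp_rot: [180.0, -0.1, 25.0]
wrist_force: [-2.6, -0.9, 8.1]
opening: 0.0511
```

Emit:
carry_out --increments '[0,0,0,0,0,0.005,0.4,0,0,0,0,0,0,0.4,0,0,0,0,0,0,0.4]'

```text
time: 14.1
ee_pos: [0.6531, 0.1439, 0.0404]
tcp_rot: [180.0, -0.2, 25.1]
wrist_force: [-4.7, -1.0, 12.9]
opening: 0.0508
```

Emit:
carry_out --increments '[0,0,0,0,0,0,0.65,0,0,0,0,0,0,0.8,0,0,0,0,0,0,1,0,0,0,0,0,0,1,0,0,0,0,0,0,1,0,0,0,0,0,-0.06,1,0,0,0,0,0,-0.12,1,0,0,0,0,0,-0.19,1]'

```text
time: 14.77
ee_pos: [0.6505, 0.1433, 0.1091]
tcp_rot: [-179.9, 0.3, 25.0]
wrist_force: [0.5, 0.5, 0.2]
opening: 0.0852
```

```bash
python3 - <<'E'
from h import *
plan((.652,.1435,.16,30,1),(.462,.355,.16,90,1))
E
```

```text
from [0.6505 0.1433 0.1091] 25.05 t 14.77
[0,0,-0.055,0.004,0.001,-0.127,1,0,0,-0.055,0.004,0.001,-0.127,1,0,0,-0.148,-0.033,-0.155,-0,1,0,0,-0.148,-0.015,-0.157,-0,1,0,0,-0.148,0.004,-0.158,-0,1,0,0,-0.148,0.022,-0.156,-0,1,0,0,-0.148,0.04,-0.153,-0,1,0,0,-0.148,0.058,-0.147,-0,1]
[0,0,-0.148,0.074,-0.139,-0,1,0,0,-0.148,0.09,-0.13,-0,1,0,0,-0.148,0.104,-0.118,-0,1]
```

Emit:
carry_out --increments '[0,0,-0.055,0.004,0.001,-0.127,1,0,0,-0.055,0.004,0.001,-0.127,1,0,0,-0.148,-0.033,-0.155,0,1,0,0,-0.148,-0.015,-0.157,0,1,0,0,-0.148,0.004,-0.158,0,1,0,0,-0.148,0.022,-0.156,0,1,0,0,-0.148,0.04,-0.153,0,1,0,0,-0.148,0.058,-0.147,0,1]'

```text
time: 15.43
ee_pos: [0.5261, 0.286, 0.1632]
tcp_rot: [180.0, -0.0, 70.3]
wrist_force: [0.8, -0.1, -0.7]
opening: 0.0854
```

```bash
python3 - <<'E'
from h import *
p=vision.camera('wrist'); save(p,'w5')
for r in vision.outline_of(p,'large_dish')[:2]:
    c=cloud(p,r['region']); s=c[(c[:,2]>.01)&(c[:,2]<.025)]; print('dish',r['confidence'],len(s),rect(s),np.median(s[:,2]))
p=vision.camera('top')
for l,lo,hi in (('tip_box',.055,.08),('bottle',.09,.12)):
    for r in vision.outline_of(p,l)[:1]:
        c=cloud(p,r['region']); s=c[(c[:,2]>lo)&(c[:,2]<hi)]; print(l,r['confidence'],len(s),rect(s) if len(s) else c.mean(0))
plan((.461,.360,.10,90,1))
E
```

```text
dish 0.91 2668 ((0.461040735244751, 0.36377426981925964), (0.05234316363930702, 0.05257491022348404), 76.49347686767578) 0.014861226187211252
dish 0.42 426 ((0.6445187330245972, 0.15824981033802032), (0.05154048278927803, 0.022680621594190598), 25.45684242248535) 0.018349285291491546
tip_box 0.75 1670 ((0.5521445870399475, 0.1452288031578064), (0.11378956586122513, 0.07450773566961288), 88.42456817626953)
bottle 0.6 204 ((0.6515247225761414, 0.14170856773853302), (0.03185602277517319, 0.031481578946113586), 6.232072830200195)
from [0.5273 0.2851 0.1628] 69.92 t 15.68
[0,0,-0.149,0.079,-0.147,0.105,1,0,0,-0.149,0.096,-0.136,0.105,1,0,0,-0.149,0.111,-0.124,0.105,1]
```

Emit:
carry_out --increments '[0,0,-0.149,0.079,-0.149,0.105,1,0,0,-0.149,0.096,-0.138,0.105,1,0,0,-0.149,0.114,-0.126,0.105,1,0,0,0,0,0,0,1,0,0,0,0,0,0,1]'

```text
time: 16.1
ee_pos: [0.459, 0.3606, 0.0979]
tcp_rot: [-179.9, 0.1, 90.1]
wrist_force: [0.2, -0.3, 0.2]
opening: 0.0854
```

```bash
python3 - <<'E'
from h import *
plan((.461,.362,.04,90,1,30),(.461,.362,.004,90,1,12))
E
```

```text
from [0.459  0.3606 0.0979] 90.08 t 16.1
[0,0,0.001,0.004,0.005,0.145,1,0,0,0.001,0.004,0.005,0.145,1,0,0,-0,0,0,0.06,1,0,0,-0,0,0,0.06,1,0,0,-0,0,0,0.06,1]
```

Emit:
carry_out --increments '[0,0,0,0.004,0.005,0.145,1,0,0,0,0.004,0.005,0.145,1,0,0,0,0,0,0.06,1,0,0,0,0,0,0.06,1,0,0,0,0,0,0.06,1,0,0,0,0,0,0,1,0,0,0,0,0,0,1]' --squeeze 25

```text
time: 16.68
ee_pos: [0.4621, 0.3621, 0.0055]
tcp_rot: [180.0, -0.0, 90.0]
wrist_force: [0.0, 0.3, -0.1]
opening: 0.0851
```

```bash
python3 - <<'E'
from h import *
o=monitor.get_obs(); print(o['ee_pos'],o['wrist_force'])
p=vision.camera('wrist'); save(p,'w6')
E
```

```text
[0.46210768 0.36211563 0.00547085] [ 0.04310892  0.25282937 -0.10255209]
```

View pics/w6.png

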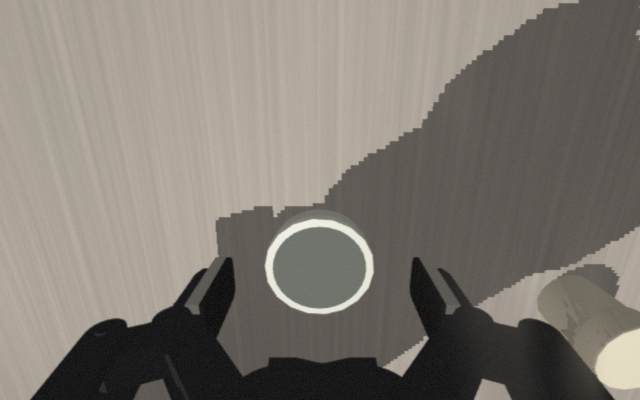

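The dish at (320,266) px is centred between the fingers and a few mm forward of the pads. I'll shift 3 mm, lower 3.5 mm and close.

Emit:
carry_out --increments '[0,0,0,0.015,0,0.017,1,0,0,0,0,0,0,0.5,0,0,0,0,0,0,0.5,0,0,0,0,0,0,0.5,0,0,0,0,0,0,0.5,0,0,0,0,0,0,0.5,0,0,0,0,0,0,0.5]'

```text
time: 17.32
ee_pos: [0.4619, 0.3656, 0.0024]
tcp_rot: [180.0, -0.0, 90.1]
wrist_force: [-1.3, 0.6, 6.2]
opening: 0.0527
```

```bash
python3 - <<'E'
from h import *
o=monitor.get_obs(); print(o['ee_pos'],o['wrist_force'],o['opening'])
plan((.461,.365,.06,90,.5,16),(.40,.26,.13,125,.5,36),(.40,.0,.13,150,.5,36),(.457,-.0166,.07,150,.5,30))
E
```

```text
[0.46188768 0.36563025 0.00241598] [-1.29219709  0.59929582  6.20491113] 0.0527173260150683
from [0.4619 0.3656 0.0024] 90.08 t 17.32
[0,0,0,-0.001,-0.001,-0.072,0.5,0,0,0,-0.001,-0.001,-0.072,0.5,0,0,0,-0.001,-0.001,-0.072,0.5,0,0,0,-0.001,-0.001,-0.072,0.5,0,0,-0.156,-0.105,-0.061,-0.07,0.5,0,0,-0.156,-0.097,-0.073,-0.07,0.5,0,0,-0.156,-0.087,-0.085,-0.07,0.5,0,0,-0.156,-0.076,-0.095,-0.07,0.5]
[0,0,-0.156,-0.064,-0.103,-0.07,0.5,0,0,-0.069,-0.133,-0.093,-0,0.5,0,0,-0.069,-0.128,-0.1,-0,0.5,0,0,-0.069,-0.122,-0.107,-0,0.5,0,0,-0.069,-0.116,-0.114,-0,0.5,0,0,-0.069,-0.11,-0.12,-0,0.5,0,0,-0.069,-0.103,-0.126,-0,0.5,0,0,-0.069,-0.096,-0.131,-0,0.5]
[0,0,-0.069,-0.089,-0.136,-0,0.5,0,0,-0,-0.096,0.024,0.1,0.5,0,0,-0,-0.096,0.024,0.1,0.5,0,0,-0,-0.096,0.024,0.1,0.5]
```

Emit:
carry_out --increments '[0,0,0,0,0,-0.06,0.5,0,0,0,0,0,-0.072,0.5,0,0,0,0,0,-0.072,0.5,0,0,0,0,0,-0.072,0.5,0,0,-0.156,-0.105,-0.061,-0.07,0.5,0,0,-0.156,-0.097,-0.073,-0.07,0.5,0,0,-0.156,-0.087,-0.085,-0.07,0.5,0,0,-0.156,-0.076,-0.095,-0.07,0.5]'

```text
time: 17.98
ee_pos: [0.4122, 0.2802, 0.114]
tcp_rot: [-180.0, 0.0, 118.5]
wrist_force: [0.8, -0.9, 0.4]
opening: 0.0526
```

Emit:
carry_out --increments '[0,0,-0.156,-0.064,-0.103,-0.07,0.5,0,0,-0.069,-0.133,-0.093,0,0.5,0,0,-0.069,-0.128,-0.1,0,0.5,0,0,-0.069,-0.122,-0.107,0,0.5,0,0,-0.069,-0.116,-0.114,0,0.5,0,0,-0.069,-0.11,-0.12,0,0.5,0,0,-0.069,-0.103,-0.126,0,0.5,0,0,-0.069,-0.096,-0.131,0,0.5]'

```text
time: 18.65
ee_pos: [0.4009, 0.0311, 0.1277]
tcp_rot: [180.0, 0.0, 147.1]
wrist_force: [1.6, 0.4, -0.5]
opening: 0.053
```

Emit:
carry_out --increments '[0,0,-0.069,-0.089,-0.136,0,0.5,0,0,0,0,0,0,0.5,0,0,0,0,0,0,0.5]'

```text
time: 18.9
ee_pos: [0.4012, -0.0012, 0.1276]
tcp_rot: [180.0, 0.0, 149.8]
wrist_force: [1.0, -0.6, -1.1]
opening: 0.0528
```

```bash
python3 - <<'E'
from h import *
p=vision.camera('wrist'); save(p,'w7')
p=vision.camera('top')
for l,lo,hi in (('flask',.075,.095),('tip_box',.055,.08)):
    for r in vision.outline_of(p,l)[:1]:
        c=cloud(p,r['region']); s=c[(c[:,2]>lo)&(c[:,2]<hi)]; print(l,r['confidence'],len(s),rect(s) if len(s) else c.mean(0))
plan((.457,-.0170,.05,150,.5,30),(.457,-.017,.0045,150,.5,9))
E
```

```text
flask 0.66 79 ((0.5531875491142273, -0.019341090694069862), (0.025008032098412514, 0.015996618196368217), 87.038818359375)
tip_box 0.61 1162 ((0.5526224970817566, 0.1450716257095337), (0.11430716514587402, 0.07301831990480423), 89.43708038330078)
from [0.4013 0.0011 0.1271] 150.07 t 19.1
[0,0,0,-0.072,0.015,0.096,0.5,0,0,0,-0.072,0.015,0.096,0.5,0,0,0,-0.072,0.015,0.096,0.5,0,0,0,-0.072,0.015,0.096,0.5,0,0,0,0,0,0.038,0.5,0,0,0,0,0,0.038,0.5,0,0,0,0,0,0.038,0.5,0,0,0,0,0,0.038,0.5]
[0,0,0,0,0,0.038,0.5,0,0,0,0,0,0.038,0.5]
```

View pics/w7.png

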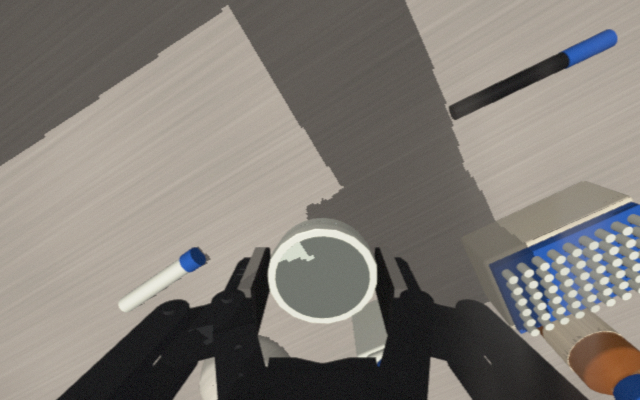

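The dish at (323,275) px is held level between the pads. Setting it down.

Emit:
carry_out --increments '[0,0,0,-0.068,0.015,0.096,0.5,0,0,0,-0.068,0.015,0.096,0.5,0,0,0,-0.068,0.015,0.096,0.5,0,0,0,-0.068,0.015,0.096,0.5,0,0,0,0,0,0.038,0.5,0,0,0,0,0,0.038,0.5,0,0,0,0,0,0.038,0.5,0,0,0,0,0,0.038,0.5]'

```text
time: 19.77
ee_pos: [0.4543, -0.016, 0.0198]
tcp_rot: [180.0, 0.0, 150.1]
wrist_force: [-0.4, -0.2, 0.3]
opening: 0.0529
```

Emit:
carry_out --increments '[0,0,0,0,0,0.038,0.5,0,0,0,0,0,0.02,0.5,0,0,0,0,0,0,0.5,0,0,0,0,0,0,0.5]'

```text
time: 20.1
ee_pos: [0.4544, -0.0166, 0.0083]
tcp_rot: [180.0, 0.0, 150.0]
wrist_force: [-0.2, -0.6, -1.0]
opening: 0.0523
```

Emit:
carry_out --increments '[0,0,0,0,0,0.012,0.5,0,0,0,0,0,0.008,0.5,0,0,0,0,0,0,0.5,0,0,0,0,0,0,0.5]'

```text
time: 20.43
ee_pos: [0.4545, -0.0167, 0.0041]
tcp_rot: [180.0, 0.0, 150.0]
wrist_force: [0.1, 0.3, -1.3]
opening: 0.0526
```

Emit:
carry_out --increments '[0,0,0,0,0,0.007,0.5,0,0,0,0,0,0,0.5,0,0,0,0,0,0,0.5]'

```text
time: 20.68
ee_pos: [0.4544, -0.0166, 0.0026]
tcp_rot: [-180.0, -0.0, 150.0]
wrist_force: [-0.7, -0.8, 0.2]
opening: 0.0525
```

Emit:
carry_out --increments '[0,0,0,0,0,0.005,0.5,0,0,0,0,0,0,0.5,0,0,0,0,0,0,0.5]'

```text
time: 20.93
ee_pos: [0.4545, -0.0166, 0.0023]
tcp_rot: [180.0, 0.0, 150.0]
wrist_force: [-2.7, 1.2, 6.2]
opening: 0.0522
```

Emit:
carry_out --increments '[0,0,0,0,0,0,0.68,0,0,0,0,0,0,0.8,0,0,0,0,0,0,1,0,0,0,0,0,0,1,0,0,0,0,0,-0.05,1,0,0,0,0,0,-0.15,1,0,0,0,0,0,-0.2,1,0,0,0,0,0,-0.2,1]'

```text
time: 21.6
ee_pos: [0.4535, -0.0166, 0.1232]
tcp_rot: [-180.0, -0.1, 150.0]
wrist_force: [0.5, -0.4, 0.3]
opening: 0.0858
```

```bash
python3 - <<'E'
from h import *
plan((.42,-.10,.16,150,1),(.575,-.34,.14,100,1))
E
```

```text
from [ 0.4535 -0.0166  0.1232] 150.01 t 21.6
[0,0,0,-0.021,-0.148,-0.061,1,0,0,0,-0.021,-0.148,-0.061,1,0,0,0,-0.021,-0.148,-0.061,1,0,0,0.139,-0.159,-0.081,0.012,1,0,0,0.139,-0.167,-0.064,0.012,1,0,0,0.139,-0.173,-0.045,0.012,1,0,0,0.139,-0.177,-0.026,0.012,1,0,0,0.139,-0.178,-0.007,0.012,1]
[0,0,0.139,-0.178,0.013,0.012,1,0,0,0.139,-0.176,0.032,0.012,1,0,0,0.139,-0.171,0.051,0.012,1]
```

Emit:
carry_out --increments '[0,0,0,-0.021,-0.148,-0.061,1,0,0,0,-0.021,-0.148,-0.061,1,0,0,0,-0.021,-0.148,-0.061,1,0,0,0.139,-0.159,-0.081,0.012,1,0,0,0.139,-0.167,-0.064,0.012,1,0,0,0.139,-0.173,-0.045,0.012,1,0,0,0.139,-0.177,-0.026,0.012,1,0,0,0.139,-0.178,-0.007,0.012,1]'

```text
time: 22.27
ee_pos: [0.5186, -0.2516, 0.1469]
tcp_rot: [180.0, 0.0, 118.4]
wrist_force: [0.2, 0.2, -0.2]
opening: 0.0851
```

Emit:
carry_out --increments '[0,0,0.139,-0.178,0.013,0.012,1,0,0,0.139,-0.176,0.032,0.012,1,0,0,0,0,0,0,1]'

```text
time: 22.52
ee_pos: [0.5583, -0.3141, 0.1384]
tcp_rot: [-179.9, -0.1, 105.7]
wrist_force: [1.9, -0.1, -0.7]
opening: 0.0853
```

```bash
python3 - <<'E'
from h import *
def m(p,l,lo,hi):
    for r in vision.outline_of(p,l)[:1]:
        c=cloud(p,r['region']); s=c[(c[:,2]>lo)&(c[:,2]<hi)]; print(l,round(r['confidence'],2),len(s),rect(s) if len(s) else c.mean(0),np.median(s[:,2]))
p=vision.camera('wrist'); save(p,'w8'); m(p,'small_dish',.005,.025)
p=vision.camera('top'); save(p,'t8')
for a in (('flask',.075,.095),('large_dish',.01,.025),('tip_box',.055,.08),('bottle',.09,.12),('burner',.06,.09)): m(p,*a)
plan((.5925,-.352,.10,100,1))
E
```

```text
small_dish 0.92 984 ((0.5925917029380798, -0.35119789838790894), (0.033772360533475876, 0.03435727208852768), 16.562532424926758) 0.010452250978592148
flask 0.92 133 ((0.5466891527175903, -0.019064459949731827), (0.02492670714855194, 0.02445671148598194), 89.21957397460938) 0.08596419133930355
large_dish 0.97 463 ((0.45736023783683777, -0.019507599994540215), (0.05050273984670639, 0.052604857832193375), 89.3260726928711) 0.016992963344683032
tip_box 0.89 1622 ((0.552213728427887, 0.14515019953250885), (0.11379166692495346, 0.07456250488758087), 88.33972930908203) 0.0582890392824173
bottle 0.79 204 ((0.6510152816772461, 0.14158380031585693), (0.031848348677158356, 0.03137711063027382), 42.585296630859375) 0.10045002038860523
burner 0.61 162 ((0.5445695519447327, -0.18218711018562317), (0.027108270674943924, 0.026884987950325012), 18.781532287597656) 0.07902978439904879
from [ 0.5566 -0.3091  0.1427] 106.3 t 22.92
[0,0,0.07,-0.128,0.056,0.107,1,0,0,0.07,-0.125,0.063,0.107,1]
```

Emit:
carry_out --increments '[0,0,0.07,-0.128,0.056,0.107,1,0,0,0.07,-0.125,0.063,0.107,1,0,0,0,0,0,0,1,0,0,0,0,0,0,1,0,0,0,0,0,0,1]'

```text
time: 23.33
ee_pos: [0.5924, -0.3523, 0.0995]
tcp_rot: [180.0, 0.0, 100.0]
wrist_force: [-0.4, 0.7, -0.1]
opening: 0.0851
```

```bash
python3 - <<'E'
from h import *
plan((.5927,-.3515,.04,100,1,30),(.5927,-.3515,.003,100,1,12.5))
E
```

```text
from [ 0.5924 -0.3523  0.0995] 99.99 t 23.33
[0,0,-0,0.002,0.001,0.149,1,0,0,-0,0.002,0.001,0.149,1,0,0,-0,0,0,0.062,1,0,0,-0,0,0,0.062,1,0,0,-0,0,0,0.062,1]
```

Emit:
carry_out --increments '[0,0,0,0.002,0.001,0.149,1,0,0,0,0.002,0.001,0.149,1,0,0,0,0,0,0.062,1,0,0,0,0,0,0.062,1,0,0,0,0,0,0.062,1,0,0,0,0,0,0,1,0,0,0,0,0,0,1]'

```text
time: 23.92
ee_pos: [0.5929, -0.352, 0.0025]
tcp_rot: [180.0, 0.0, 99.9]
wrist_force: [0.5, 0.1, 0.8]
opening: 0.0852
```

```bash
python3 - <<'E'
from h import *
o=monitor.get_obs(); print(o['ee_pos'],o['wrist_force'])
p=vision.camera('wrist'); save(p,'w9')
E
```

```text
[ 0.59288616 -0.35196011  0.00251486] [0.46222785 0.09853383 0.80907974]
```

View pics/w9.png

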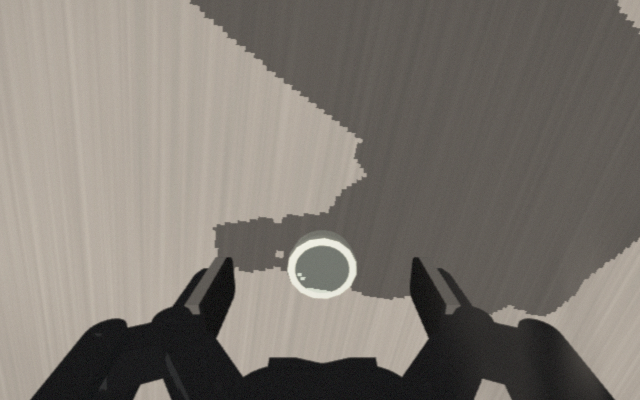

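The small dish at (322,268) px is centred between the open fingers. Closing.

Emit:
carry_out --increments '[0,0,0,0.008,0,0,0.32,0,0,0,0,0,0,0.32,0,0,0,0,0,0,0.32,0,0,0,0,0,0,0.32,0,0,0,0,0,0,0.32,0,0,0,0,0,0,0.32,0,0,0,0,0,0,0.32,0,0,0,0,0,0,0.32]' --squeeze 22

```text
time: 24.63
ee_pos: [0.5927, -0.3505, 0.0025]
tcp_rot: [180.0, 0.0, 99.9]
wrist_force: [-1.6, 0.6, 5.5]
opening: 0.0334
```

```bash
python3 - <<'E'
from h import *
o=monitor.get_obs(); print(o['ee_pos'],o['wrist_force'],o['opening'])
plan((.5927,-.3515,.06,100,.32,16),(.46,-.23,.16,130,.32,36),(.4574,-.0195,.12,150,.32,36))
E
```

```text
[ 0.59273425 -0.35052654  0.00249901] [-1.62359118  0.56162018  5.46053381] 0.033381242103438735
from [ 0.5927 -0.3505  0.0025] 99.93 t 24.63
[0,0,-0,-0.001,-0,-0.072,0.32,0,0,-0,-0.001,-0,-0.072,0.32,0,0,-0,-0.001,-0,-0.072,0.32,0,0,-0,-0.001,-0,-0.072,0.32,0,0,-0.111,0.119,-0.091,-0.083,0.32,0,0,-0.111,0.126,-0.081,-0.083,0.32,0,0,-0.111,0.133,-0.069,-0.083,0.32,0,0,-0.111,0.138,-0.057,-0.083,0.32]
[0,0,-0.111,0.143,-0.045,-0.083,0.32,0,0,-0.111,0.146,-0.033,-0.083,0.32,0,0,-0.074,0.136,0.111,0.033,0.32,0,0,-0.074,0.129,0.119,0.033,0.32,0,0,-0.074,0.122,0.126,0.033,0.32,0,0,-0.074,0.114,0.133,0.033,0.32,0,0,-0.074,0.106,0.139,0.033,0.32,0,0,-0.074,0.098,0.145,0.033,0.32]
```

Emit:
carry_out --increments '[0,0,0,0,0,-0.06,0.32,0,0,0,0,0,-0.072,0.32,0,0,0,0,0,-0.072,0.32,0,0,0,0,0,-0.072,0.32,0,0,-0.111,0.119,-0.091,-0.083,0.32,0,0,-0.111,0.126,-0.081,-0.083,0.32,0,0,-0.111,0.133,-0.069,-0.083,0.32,0,0,-0.111,0.138,-0.057,-0.083,0.32]'

```text
time: 25.3
ee_pos: [0.5031, -0.2686, 0.1243]
tcp_rot: [-180.0, -0.0, 120.1]
wrist_force: [-0.1, 0.4, 0.5]
opening: 0.0333
```

Emit:
carry_out --increments '[0,0,-0.111,0.143,-0.045,-0.083,0.32,0,0,-0.111,0.146,-0.033,-0.083,0.32,0,0,-0.074,0.136,0.111,0.033,0.32,0,0,-0.074,0.129,0.119,0.033,0.32,0,0,-0.074,0.122,0.126,0.033,0.32,0,0,-0.074,0.114,0.133,0.033,0.32,0,0,-0.074,0.106,0.139,0.033,0.32,0,0,-0.074,0.098,0.145,0.033,0.32]'

```text
time: 25.97
ee_pos: [0.4576, -0.0171, 0.1175]
tcp_rot: [180.0, 0.0, 150.0]
wrist_force: [0.9, 0.6, -0.3]
opening: 0.0336
```

Emit:
carry_out --increments '[0,0,0,0,0,0,0.32,0,0,0,0,0,0,0.32,0,0,0,0,0,0,0.32]'

```text
time: 26.22
ee_pos: [0.4581, -0.0187, 0.1176]
tcp_rot: [-180.0, 0.0, 149.9]
wrist_force: [0.3, -0.1, -0.2]
opening: 0.0334
```

```bash
python3 - <<'E'
from h import *
def m(p,l,lo,hi):
    for r in vision.outline_of(p,l)[:2]:
        c=cloud(p,r['region']); s=c[(c[:,2]>lo)&(c[:,2]<hi)]; print(l,round(r['confidence'],2),len(s),rect(s) if len(s) else c.mean(0),np.median(s[:,2]))
p=vision.camera('wrist'); save(p,'w10'); m(p,'small_dish',.05,.2);m(p,'large_dish',.008,.03)
plan((.4574,-.0195,.06,150,.32,30))
E
```

```text
small_dish 0.9 3678 ((0.4591946601867676, -0.018452448770403862), (0.034711163491010666, 0.03426666557788849), 5.331874370574951) 0.12564738729645003
small_dish 0.18 642 ((0.4846632480621338, -0.10756345093250275), (0.02191634476184845, 0.18732178211212158), 40.99977111816406) 0.06839381922326651
large_dish 0.96 3118 ((0.45651403069496155, -0.01675606332719326), (0.053237080574035645, 0.05324458330869675), 8.00817584991455) 0.01458987308101406
from [ 0.4582 -0.0197  0.1175] 149.77 t 26.37
[0,0,-0.003,0.002,-0.001,0.144,0.32,0,0,-0.003,0.002,-0.001,0.144,0.32]
```

View pics/w10.png

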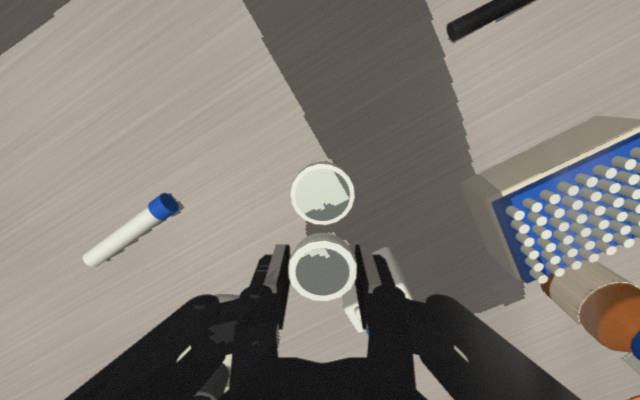

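The held small dish is at (323,270) px and the large dish below it at (322,193). By the same camera they are about 3 mm apart, so I correct by (-2, +1) mm and go down.

```bash
python3 - <<'E'
from h import *
plan((.4562,-.0185,.05,150,.32,20))
E
```

```text
from [ 0.4582 -0.0197  0.1175] 149.77 t 26.37
[0,0,-0.001,0.003,-0,0.084,0.32,0,0,-0.001,0.003,-0,0.084,0.32,0,0,-0.001,0.003,-0,0.084,0.32,0,0,-0.001,0.003,-0,0.084,0.32]
```

Emit:
carry_out --increments '[0,0,0,0.003,0,0.084,0.32,0,0,0,0.003,0,0.084,0.32,0,0,0,0.003,0,0.084,0.32,0,0,0,0.003,0,0.084,0.32,0,0,0,0,0,0.05,0.32,0,0,0,0,0,0,0.32,0,0,0,0,0,0,0.32]'

```text
time: 26.95
ee_pos: [0.4558, -0.018, 0.0401]
tcp_rot: [-180.0, -0.0, 149.8]
wrist_force: [0.4, 0.4, -0.6]
opening: 0.0334
```

```bash
python3 - <<'E'
from h import *
def m(p,l,lo,hi):
    for r in vision.outline_of(p,l)[:2]:
        c=cloud(p,r['region']); s=c[(c[:,2]>lo)&(c[:,2]<hi)]; print(l,round(r['confidence'],2),len(s),rect(s) if len(s) else c.mean(0),np.median(s[:,2]))
p=vision.camera('wrist'); save(p,'w11'); m(p,'small_dish',.03,.2);m(p,'large_dish',.008,.025)
o=monitor.get_obs(); print(o['ee_pos'],o['opening'])
E
```

```text
small_dish 0.58 3623 ((0.4569283723831177, -0.017788775265216827), (0.03351353481411934, 0.03506212309002876), 59.32752227783203) 0.04809427425048782
large_dish 0.45 75 ((0.6535041332244873, 0.1185167208313942), (0.016691582277417183, 0.0017412671586498618), 6.489945411682129) 0.01851106602683139
[ 0.45664592 -0.01768884  0.041054  ] 0.03342051345489975
```

View pics/w11.png

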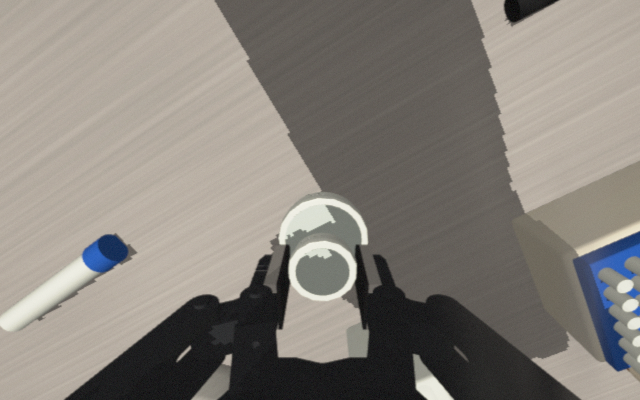

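The small dish at (322,270) px lines up with the large dish at (323,240), under 2 mm apart. Lowering.

Emit:
carry_out --increments '[0,0,0,0,0,0.035,0.32,0,0,0,0,0,0.035,0.32,0,0,0,0,0,0.02,0.32,0,0,0,0,0,0.01,0.32,0,0,0,0,0,0,0.32,0,0,0,0,0,0,0.32]'

```text
time: 27.6
ee_pos: [0.4558, -0.0174, 0.0197]
tcp_rot: [-180.0, -0.0, 149.9]
wrist_force: [0.4, 0.7, 0.3]
opening: 0.0334
```

Emit:
carry_out --increments '[0,0,0,0,0,0.005,0.32,0,0,0,0,0,0,0.32,0,0,0,0,0,0,0.32]'

```text
time: 27.85
ee_pos: [0.456, -0.0175, 0.019]
tcp_rot: [180.0, 0.0, 149.9]
wrist_force: [0.4, -0.3, 0.0]
opening: 0.0338
```

Emit:
carry_out --increments '[0,0,0,0,0,0.005,0.32,0,0,0,0,0,0,0.32,0,0,0,0,0,0,0.32]'

```text
time: 28.1
ee_pos: [0.4562, -0.0175, 0.0184]
tcp_rot: [180.0, 0.0, 149.9]
wrist_force: [-0.6, 0.2, 5.2]
opening: 0.0337
```

Emit:
carry_out --increments '[0,0,0,0,0,0.003,0.32,0,0,0,0,0,0,0.32,0,0,0,0,0,0,0.32]'

```text
time: 28.35
ee_pos: [0.4562, -0.0174, 0.0183]
tcp_rot: [180.0, 0.0, 149.9]
wrist_force: [-4.5, -0.2, 11.1]
opening: 0.0332
```

Emit:
carry_out --increments '[0,0,0,0,0,-0.004,0.32,0,0,0,0,0,0,0.45,0,0,0,0,0,0,0.6,0,0,0,0,0,0,0.9,0,0,0,0,0,0,1,0,0,0,0,0,-0.05,1,0,0,0,0,0,-0.15,1,0,0,0,0,0,-0.2,1]'

```text
time: 29.02
ee_pos: [0.454, -0.0174, 0.097]
tcp_rot: [-179.9, -0.3, 149.9]
wrist_force: [1.8, -0.4, -0.6]
opening: 0.0854
```

Emit:
carry_out --increments '[0,0,0,0,0,-0.2,1,0,0,0,0.12,0,-0.15,1,0,0,0,0.15,0,-0.1,1,0,0,0,0.15,0,0,1,0,0,0,0.1,0,0,1,0,0,0,0,0,0,1,0,0,0,0,0,0,1]'

```text
time: 29.6
ee_pos: [0.3658, 0.0351, 0.1891]
tcp_rot: [179.9, 0.1, 150.0]
wrist_force: [0.1, -0.1, 0.7]
opening: 0.0855
```

```bash
python3 - <<'E'
from h import *
def m(p,l,lo,hi):
    for r in vision.outline_of(p,l)[:1]:
        c=cloud(p,r['region']); s=c[(c[:,2]>lo)&(c[:,2]<hi)]; print(l,round(r['confidence'],2),len(s),np.round(np.hstack(rect(s)),4) if len(s) else c.mean(0),np.median(s[:,2]).round(4))
p=vision.camera('wrist'); save(p,'w12')
for a in (('flask',.075,.095),('large_dish',.01,.022),('small_dish',.022,.04)): m(p,*a)
p=vision.camera('top'); save(p,'t12')
for a in (('flask',.075,.095),('large_dish',.01,.022),('small_dish',.022,.04),('tip_box',.055,.08),('bottle',.09,.12),('burner',.06,.09),('pot',.035,.05)): m(p,*a)
p=vision.camera('side'); save(p,'s12')
E
```

```text
flask 0.74 159 [ 5.38400e-01 -1.35000e-02  2.53000e-02  1.00000e-02  6.41848e+01] 0.0797
large_dish 0.89 717 [ 4.54200e-01 -1.59000e-02  5.27000e-02  4.98000e-02  5.84968e+01] 0.0143
small_dish 0.6 674 [ 4.57100e-01 -1.65000e-02  3.34000e-02  3.38000e-02  8.82279e+01] 0.0264
tip_box 0.65 1660 [5.52300e-01 1.45200e-01 1.14000e-01 7.42000e-02 8.82492e+01] 0.0584
bottle 0.79 204 [0.651  0.1415 0.0317 0.0312 3.5098] 0.1006
pot 0.61 217 [6.00000e-01 3.31200e-01 3.41000e-02 3.36000e-02 4.01356e+01] 0.0434
```

View pics/s12.png

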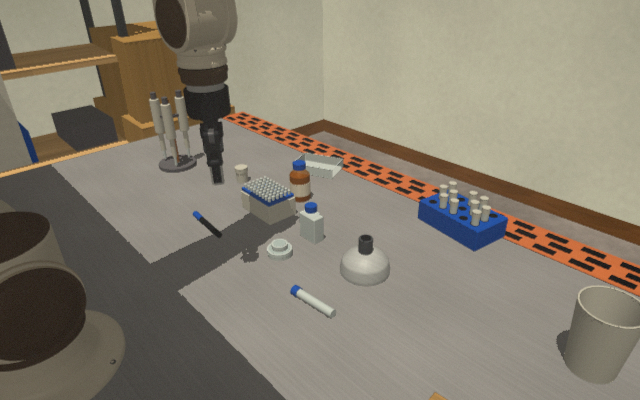

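The side view shows the flask standing at (312,225), the small dish on the large one at (280,247), the bottle behind the box at (300,180), and the gripper clear. All measured positions are within tolerance.

```bash
python3 -c "
from workcell import ticket,monitor
print(monitor.get_obs()['time'],ticket.job_done())"
```

```text
the job is handed in; nothing more can be done
30.25 None
```

The hood is set out and the job was handed in at about 30 s of the 106 s allowed; no verdict is reported back. Everything was lowered to table contact before release.

The last checks, all from the camera fits:

| Item | Measured | Limit |
|---|---|---|
| Flask off the box–burner line | about 1.5 mm | 15 mm |
| Flask to box and to burner | about 164 mm and 163 mm | 177 mm |
| Bottle behind the box | 99 mm, about 1–2 mm off sideways | 85–115 mm, 15 mm |
| Large dish before the flask | 89 mm, 2–3 mm off sideways | 75–105 mm, 15 mm |
| Small dish off the large dish's centre | about 3 mm | 10 mm |
| Pot moved | under 1 mm from where it started | 25 mm |

- **Small dish:** its top is at 26 mm, consistent with lying flat on the large one.
- **Flask:** it looks parallel to the box within about 1–2 degrees. It stood upright in the last side picture, as did the bottle.
- **Final top view:** the gripper was partly in the way, so flask, dishes and burner were not detected there. Their figures come from the clear top view just before the small dish was moved, and for the dishes also from the last wrist picture.
- **Disagreement:** that same wrist picture put the flask about 8 mm from the earlier top view. It saw only part of the cap, so I relied on the top view.

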